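Take the screw pot off the bench scale

ROBOT

A 7-joint arm with a two-finger parallel gripper is mounted at the origin on the work surface. World frame = base frame: x ahead of the robot, y to its left, z up, the work surface at z = 0. Lengths are in m, angles in rad, forces in N, time in s.
With the tool pointing down it reaches from about 0.4 to 0.9 m from the base axis. Payload 5.5 kg.
Tool frame: the origin (TCP) lies on the centre line of the jaws, within the pads' length; the fingertips stand env.nose_length ahead of it and the grasp point (between the pads) lies 6 mm ahead of it (env.nose_length is the distance from the TCP to the fingertips, in m); z points along the fingers, x is the direction in which the jaws open and shut, and the axes are right-handed (so a half turn about z gives the same grasp; the last joint's range is limited). The gripper opens to 92 mm and grips with 3 to 60 N. Pads are 19 mm wide; open, the fingers measure 130 mm over their backs; the gripper's body (75 mm by 190 mm) begins 47 mm behind the grasp point.
Start: joints at [0.263, 0.501, -0.427, 1.55, 0.221, 1.138, -0.21], TCP at [0.65, 0, 0.252] pointing down, gripper open.
Joint ranges: [-2.88, 2.88], [-0.31, 2.03], [-1.54, 1.56], [0.2, 2.42], [-1.41, 4.55], [0.19, 2.02], [-2.57, 2.57]. Speed limits (rad/s): [2.57, 2.57, 3.14, 3.14, 3.14, 3.14, 3.14].

INTERFACE

Orientations are given as a 3x3 rotation matrix whose columns are the frame's x, y, z axes.
In Python, from bench import env gives the robot as it stands.
- The arm moves only by the tool play_rows, never from a script. Its argument "deltas" is a list of rows, each a list of 6 numbers: the shift along the tool's x, y, z each as a share of 5 cm, from -1 to 1, then the turn, a rotation vector about the tool's x, y, z each as a share of pi rad, from -1 to 1. A call has 1 to 10 rows; each row shifts and turns the commanded pose from where the row before left it, along the tool's axes as they then stand; what a row does not reach is not made up. A row lasts 1/8 s, in which the tool goes at most 62.5 mm and 10.7 degrees, less where a joint would pass 70% of its speed; a pose out of reach is approached as far as the arm can. A call with a number of a shift or a turn outside -1 to 1 is refused whole. A call with a gripper value outside its range is refused whole. "gripper" is the opening, from -1 (shut) to 1 (fully open), set as the call begins (left out, the last holds). The fingers move at their own pace and stop on an object; the grip force is fixed at half the most. Time passes only in rows, so rows that do not move let the fingers close. It gives the time, the measured TCP pose, the force and the opening at its end, in the units of the state.
- env.state(): the state, without advancing time (a new reading comes with each control period).
- env.snapshot(name): name is "scene" or "side" or "wrist"; returns the picture (420x560x3 uint8, red, green, blue); there is no depth.
- env.camera_params(name): a dict with "K" (3x3 intrinsics, pixels), "world_to_cam" (4x4, takes a point from world to camera coordinates). Camera axes: x right, y down, z forward; pixel columns grow to the right and rows downward; lengths in m; the calibration is good to about 2 mm. A picture is of the moment at which its call begins: read the wrist's pose just before it. camera_params takes no time and is no camera call; for the wrist camera it gives the pose at the moment of the call.
- env.hand_in(): hands the job in, once; it reports no verdict.
The state is a dict: "t": time; "q": joint angles; "qd": joint speeds; "tau": joint torques, N m; "tool_pos": TCP position; "tcp_rot": TCP orientation; "force": force on the tool from outside, world axes, zero at the start; "ft_torque": the same for the moment, N m; "width": opening from 0.0 (shut) to 1.0 (fully open).
Only numpy, scipy, OpenCV 4.12 (cv2) and the standard library are available. Lean on these libraries where they do the work, as an engineer would, in place of code of your own. Each camera call takes 0.05 s, during which the arm holds its last target. There are 200 camera calls.

TASK

The screws have been weighed: lift the wide, low lidded pot off the bench scale by its arched handle and set it down gently and upright on the round cork mat, wholly on the mat, then let go. Leave the slim, taller canister alone on its riser.

Things in the scene. Friction and masses are not known exactly. Their poses are not given: they have to be found in the camera images.
- pot_mid (a point): Wide, low lidded steel pot on the scale, loose, 0.6 kg: 94 mm in diameter (foot 90), 124 mm high with its handle, lid top 70 mm above the foot. Point on its axis, 62 mm above the foot; z up. Fixed arch handle: level bar along y, 12 x 12 mm, centre line 56 mm above this point, 42 mm clear under it, 60 mm clear between its uprights.
- canister_mid (a point): Bystander: slimmer, taller lidded steel canister with a like but narrower handle, loose, 64 mm in diameter, 148 mm high with its handle, on a low bent aluminium riser (120 x 120 mm, 20 mm high), so its top is 168 mm above the bench. Point on its axis, half-way up, 74 mm above its foot; z up, handle bar along y.
- scale: Bench scale, fixed: grey housing 190 (x) x 150 (y) mm with a small display at its -x end and a square steel pan 135 x 140 mm, flat top 50 mm above the bench. Origin on the bench under the housing's centre; the pan's centre is 25 mm towards +x of it. z up.
- cork_mat: Round cork mat, fixed, 140 mm in diameter, 6 mm thick. Origin at the centre of its underside, on the bench; z up. Other small things lying about the bench are at most 140 mm high.
Things that resemble listed ones, but are neither listed nor needed, are in the scene too. What is shaped like the part that bears pot_mid but orange is not meant. Of the things that look like the cork_mat, the larger one is meant.

How it is judged:
By the outcome, as a careful person would: the job done as asked, in the order asked, and still so for the second after the job is handed in, with the robot touching nothing.
It also fails if it takes over 43 s, if anything falls off the work surface, if the arm or the gripper's body presses on something with over 40 N, if the wrist force passes 120 N, or if a joint passes its speed limit or range.

## Working session

There is one attempt and no reset: what is moved stays moved. The work goes in short steps, Python scripts to look and compute and a tool call to move; the robot and the scene stay as the last step left them, time stands still between calls to the robot, and variables do not carry over. Pictures are saved under pics/ and viewed, about 8 in all and at most 12, crops included, and the job is handed in when it is done.

Besides the shell and the picture viewer there is one more tool, called by a JSON object that holds its "method" and its "body", one argument or row to a line. play_rows: Moves the arm, as the interface text tells. Shift numbers are shares of 5 cm and turn numbers shares of pi rad, none past 1 either way. Its arguments: {"type":"object","properties":{"deltas":{"type":"array","items":{"type":"array","items":{"type":"number"}}},"gripper":{"type":"number"}},"required":["deltas"]}

```bash
mkdir -p pics
cat > h.py <<'E'
import numpy as np, cv2
from bench import env
def snap(n,f):
    p=env.camera_params(n); im=env.snapshot(n)[:,:,::-1].copy(); cv2.imwrite('pics/'+f,im); return im,p
def ray(p,u,v):
    W=np.array(p['world_to_cam']);R=W[:3,:3];o=-R.T@W[:3,3]
    return o,R.T@np.linalg.inv(np.array(p['K']))@[u,v,1]
def onz(p,u,v,z):
    o,d=ray(p,u,v); return o+d*(z-o[2])/d[2]
def proj(p,X):
    W=np.array(p['world_to_cam']);c=W[:3,:3]@X+W[:3,3];c=np.array(p['K'])@c;return c[:2]/c[2]
E
python3 - <<'E'
from h import *
a,p=snap('scene','s1.png');b,q=snap('side','d1.png');c,r=snap('wrist','w1.png')
for x in(p,q,r):
    o,d=ray(x,280,210);print(o.round(3),d.round(3))
print(env.state(),env.nose_length)
E
```

```text
[ 1.221 -0.47   0.875] [-0.621  0.41  -0.668]
[ 0.068 -0.632  0.533] [ 0.511  0.715 -0.477]
[0.65  0.082 0.383] [-0.002 -0.314 -0.95 ]
{'t': 0.15, 'q': array([ 0.26321957,  0.50166601, -0.42680853,  1.55121896,  0.22079619,
        1.13829285, -0.21032355]), 'qd': array([ 0.00069482, -0.0027493 , -0.00107421, -0.00349725,  0.00093882,
       -0.00022476, -0.00083129]), 'tau': array([-7.47210433e-03, -5.67105460e+01, -5.82536548e+00, -2.79454994e+01,
       -6.86119194e-02,  2.65310478e-02,  1.03786256e-04]), 'tool_pos': array([ 6.49489385e-01, -5.56507588e-05,  2.50889990e-01]), 'tcp_rot': array([[ 9.99998817e-01, -2.07200162e-05, -1.53825517e-03],
       [-2.06308831e-05, -9.99999998e-01,  5.79601471e-05],
       [-1.53825637e-03, -5.79283429e-05, -9.99998815e-01]]), 'force': array([-0.09392988,  0.43779791,  1.02372894]), 'ft_torque': array([ 0.0005236 , -0.07692812,  0.01398121]), 'width': 0.9999705087949938} 0.025
```

View pics/s1.png

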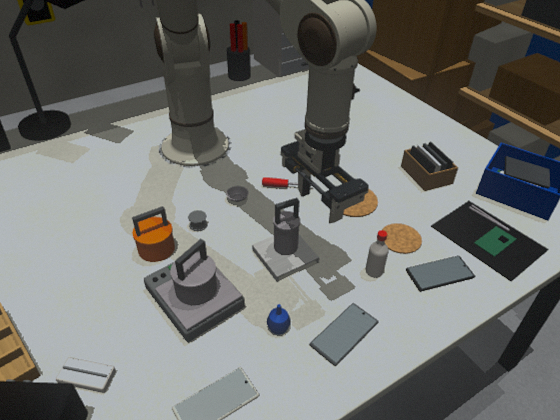

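View pics/d1.png

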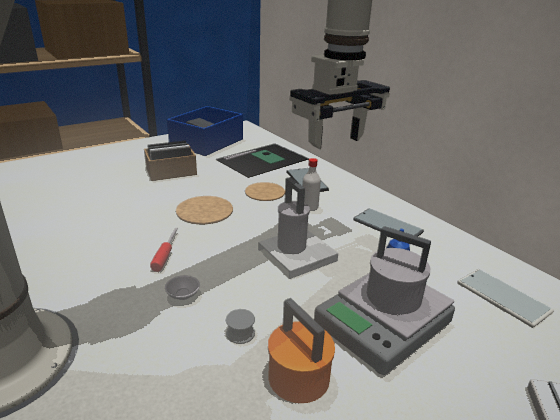

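Scene: the grey pot on the scale is at about (195,280) with its handle at about (190,258). The orange lookalike is at (153,240) and the canister at (286,230). Side: the pot is at (398,280), the large mat at (205,209) and the small mat at (265,191).

Run:
```python
from h import *
a=cv2.imread('pics/s1.png');b=cv2.imread('pics/d1.png');p=env.camera_params('scene');q=env.camera_params('side')
for n,im,P in(('scene',a,p),('side',b,q)):
    h=cv2.cvtColor(im,cv2.COLOR_BGR2HSV); m=cv2.inRange(h,(8,70,110),(22,190,255))
    cs,_=cv2.findContours(m,0,1)
    for c in cs:
        if cv2.contourArea(c)<250: continue
        X=np.array([onz(P,u+.0,v,.006)[:2] for u,v in c[:,0]]);
        if abs(X).max()>1.2: continue
        (cx,cy),r=cv2.minEnclosingCircle(X.astype(np.float32)); e=cv2.boundingRect(c)
        print(n,e,'c',round(cx,3),round(cy,3),'r',round(r,3))
A=cv2.resize(a[225:345,130:265],None,fx=4,fy=4,interpolation=2);B=cv2.resize(b[220:340,330:465-0],None,fx=4,fy=4,interpolation=2)
A=cv2.resize(A,(400,356));B=cv2.resize(B,(400,356));cv2.imwrite('pics/c1.png',np.hstack([A,B]))
```

```text
scene (0, 303, 35, 78) c 0.452 -0.635 r 0.103
scene (382, 224, 40, 29) c 0.665 0.271 r 0.054
scene (344, 189, 34, 27) c 0.496 0.268 r 0.067
scene (461, 87, 99, 55) c 0.395 1.045 r 0.213
scene (367, 50, 59, 30) c -0.118 0.968 r 0.154
side (268, 321, 67, 51) c 0.407 -0.229 r 0.054
side (176, 196, 57, 28) c 0.477 0.26 r 0.07
side (245, 183, 40, 17) c 0.659 0.269 r 0.053
```

View pics/c1.png

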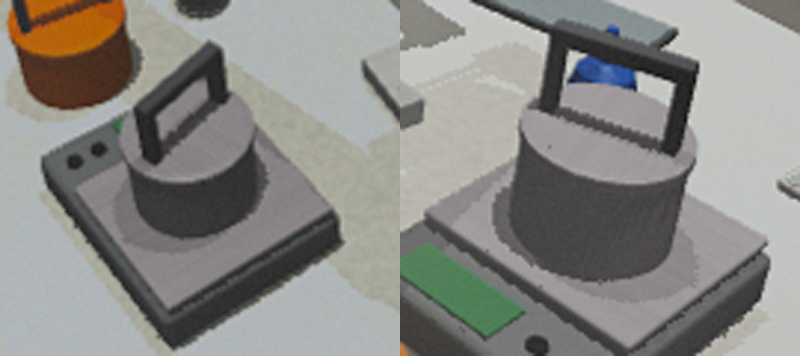

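Run:
```python
from h import *
p=env.camera_params('scene');q=env.camera_params('side');s=135/400
def tri(u,v):
    A=[];c=[]
    for P,x in((p,u),(q,v)):
        o,d=ray(P,*x);d/=np.linalg.norm(d);M=np.eye(3)-np.outer(d,d);A.append(M);c.append(M@o)
    X=np.linalg.lstsq(np.vstack(A),np.hstack(c),rcond=None)[0];return X
S=lambda x,y:(130+x*s,225+y*s);D=lambda x,y:(330+(x-400)*s,220+y*s)
# bar ends, centre of top face: near (-y) scene-left = side-?
for zz in(.174,):
  for f,P,l in((S,p,[(144,104),(217,48)]),(D,q,[(561,26),(690,66)])):
    e=[onz(P,*f(*x),zz) for x in l];print(np.round(e,3),(e[0]+e[1])/2,np.linalg.norm(e[0]-e[1]),np.degrees(np.arctan2(*(e[1]-e[0])[[1,0]])))
for u,v in(((144,104),(690,66)),((217,48),(561,26)),((144,104),(561,26)),((217,48),(690,66))):print(tri(S(*u),D(*v)).round(3))
# lid/pan check
for c in [(343,237),(170,307),(78,185)]: print('pan',onz(p,*S(*c),.05).round(3))
for c in [(768,240),(628,347),(425,212)]: print('panS',onz(q,*D(*c),.05).round(3))
# canister bar
print('can',onz(p,287,208,.168).round(3),onz(q,295,187,.168).round(3))
```

```text
[[ 0.59  -0.289  0.174]
 [ 0.568 -0.225  0.174]] [ 0.57898675 -0.25701113  0.174     ] 0.06692869911423627 108.7513018400278
[[ 0.558 -0.23   0.174]
 [ 0.585 -0.293  0.174]] [ 0.57142576 -0.26184039  0.174     ] 0.06836516900792783 -66.61096677526977
[ 0.589 -0.289  0.172]
[ 0.564 -0.224  0.169]
[ 0.56  -0.259  0.165]
[ 0.593 -0.258  0.179]
pan [ 0.67  -0.188  0.05 ]
pan [ 0.659 -0.316  0.05 ]
pan [ 0.526 -0.33   0.05 ]
panS [ 0.654 -0.321  0.05 ]
panS [ 0.522 -0.335  0.05 ]
panS [ 0.505 -0.199  0.05 ]
can [ 0.567 -0.02   0.168] [ 0.535 -0.025  0.168]
```

The two views put the pot's bar centre at about (0.576, -0.258), z≈0.17, with the bar turned about +21°. The large mat is at about (0.477, 0.260), r=0.070. I'll move above the pot first.

{"method": "play_rows", "body": {
  "deltas": [
    [-0.245,0.86,0,0,0,0],
    [-0.245,0.86,0,0,0,0],
    [-0.245,0.86,0,0,0,0],
    [-0.245,0.86,0,0,0,0],
    [-0.245,0.86,0,0,0,0],
    [-0.245,0.86,0,0,0,0],
    [0,0,0,0,0,-0.039],
    [0,0,0,0,0,-0.039],
    [0,0,0,0,0,-0.039],
    [0,0,0,0,0,0]
  ],
  "gripper": 1
}}

```text
t: 1.4
tool_pos: [0.5762, -0.258, 0.2513]
tcp_rot: [[0.934, 0.358, -0.001], [0.358, -0.934, 0.001], [-0.0, -0.001, -1.0]]
force: [0.1, 0.3, 0.5]
width: 1.0
```

Run:
```python
from h import *
c,r=snap('wrist','w2.png');s=env.state();print(s['tool_pos'],s['tcp_rot'].round(3),s['force'])
print(proj(r,np.array([.576,-.258,.174])),proj(r,s['tool_pos']+s['tcp_rot'][:,2]*.077))
```

```text
[ 0.57628721 -0.25795438  0.2513841 ] [[ 0.934  0.357 -0.   ]
 [ 0.357 -0.934  0.   ]
 [-0.    -0.001 -1.   ]] [ 0.16899581  0.33117739 -0.64916653]
[280.55157343 230.80577021] [280.98884508 231.05699321]
```

View pics/w2.png

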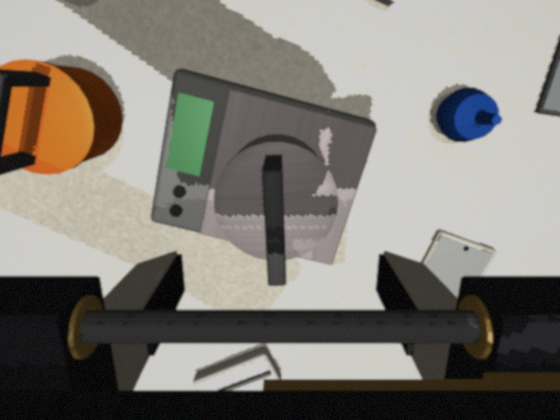

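Run:
```python
from h import *
r=env.camera_params('wrist')
e=[onz(r,*x,.174) for x in((273,171),(277,284))];d=e[0]-e[1];print(e,(e[0]+e[1])/2,np.linalg.norm(d),np.degrees(np.arctan2(d[1],d[0]))-90)
g=cv2.imread('pics/w2.png').max(2)
for v in(190,215,240,265,280):
    k=np.where(g[v,240:310]<70)[0]+240;print(v,k.min(),k.max(),g[v,255:295:3])
```

```text
[array([ 0.55882274, -0.22506405,  0.174     ]), array([ 0.58692266, -0.29274255,  0.174     ])] [ 0.5728727 -0.2589033  0.174    ] 0.07328017526069884 22.548090673090584
190 262 282 [99 99 87 43 49 48 50 48 46 52 98 98 95 94]
215 265 282 [146 110 149  86  44  48  51  46  44  46 125  98 138 113]
240 266 283 [147 147 149 137  44  43  37  44  36  30 113 148 149 161]
265 269 283 [202 201 198 192 107  71  73  75  70  69 119 201 202 204]
280 269 283 [200 203 202 202 147  68  70  68  72  67 103 199 202 203]
```

The bar lies centrally between the jaws, with its top ends at (273,171) and (277,284). It needs a 3 mm shift and a 1.5° turn, then I'll descend and close.

{"method": "play_rows", "body": {
  "deltas": [
    [-0.068,0,0,0,0,-0.008],
    [0,0,0.4,0,0,0],
    [0,0,0.4,0,0,0],
    [0,0,0.4,0,0,0],
    [0,0,0.34,0,0,0],
    [0,0,0,0,0,0],
    [0,0,0,0,0,0]
  ]
}}

```text
t: 2.33
tool_pos: [0.5738, -0.2592, 0.175]
tcp_rot: [[0.924, 0.383, 0.001], [0.383, -0.924, -0.0], [0.001, 0.0, -1.0]]
force: [-0.4, -0.6, 0.9]
width: 1.003
```

{"method": "play_rows", "body": {
  "deltas": [
    [0,0,0,0,0,0],
    [0,0,0,0,0,0],
    [0,0,0,0,0,0],
    [0,0,0,0,0,0],
    [0,0,0,0,0,0],
    [0,0,0,0,0,0],
    [0,0,0,0,0,0],
    [0,0,0,0,0,0],
    [0,0,0,0,0,0],
    [0,0,0,0,0,0]
  ],
  "gripper": -1
}}

```text
t: 3.58
tool_pos: [0.5732, -0.2592, 0.1746]
tcp_rot: [[0.924, 0.383, -0.0], [0.383, -0.924, 0.0], [-0.0, -0.0, -1.0]]
force: [-0.4, -0.8, -0.1]
width: 0.13
```

Width 0.13 × 92 mm = 12 mm, so the jaws are on the bar. Lifting slowly.

{"method": "play_rows", "body": {
  "deltas": [
    [0,0,-0.1,0,0,0],
    [0,0,-0.3,0,0,0],
    [0,0,-0.5,0,0,0],
    [0,0,-0.5,0,0,0],
    [0,0,-0.5,0,0,0],
    [0,0,-0.5,0,0,0],
    [0,0,-0.5,0,0,0],
    [0,0,-0.5,0,0,0],
    [0,0,-0.3,0,0,0],
    [0,0,0,0,0,0]
  ]
}}

```text
t: 4.82
tool_pos: [0.5739, -0.2592, 0.3611]
tcp_rot: [[0.924, 0.383, 0.002], [0.383, -0.924, -0.001], [0.002, 0.002, -1.0]]
force: [-0.1, 0.1, -7.4]
width: 0.125
```

Run:
```python
from h import *
a,p=snap('scene','s3.png');b,q=snap('side','d3.png');s=env.state();print(s['tool_pos'],s['force'],s['width'],s['q'].round(2))
h=cv2.cvtColor(a,cv2.COLOR_BGR2HSV); m=cv2.inRange(h,(8,70,110),(22,190,255))
cs,_=cv2.findContours(m,0,1)
for c in cs:
    if cv2.contourArea(c)<250: continue
    X=np.array([onz(p,u,v,.006)[:2] for u,v in c[:,0]]); (x,y),r=cv2.minEnclosingCircle(X.astype(np.float32));print(x,y,r)
cv2.imwrite('pics/m3.png',np.hstack([a[100:400,60:460],b[100:400,160:560]]))
```

```text
[ 0.57277031 -0.25904432  0.35874172] [-0.17447187 -0.27251165 -7.642776  ] 0.12642407578035497 [ 0.72  0.39 -0.46  1.47  0.17  1.33  0.64]
0.4521123170852661 -0.6349849104881287 0.10287927091121674
0.6652929186820984 0.2709445357322693 0.05369856208562851
0.48063045740127563 0.26149073243141174 0.06928163021802902
0.3954760432243347 1.0450804233551025 0.21345815062522888
-0.16797463595867157 0.969701886177063 0.20307131111621857
-0.18802468478679657 1.8749891519546509 0.24611932039260864
```

View pics/m3.png

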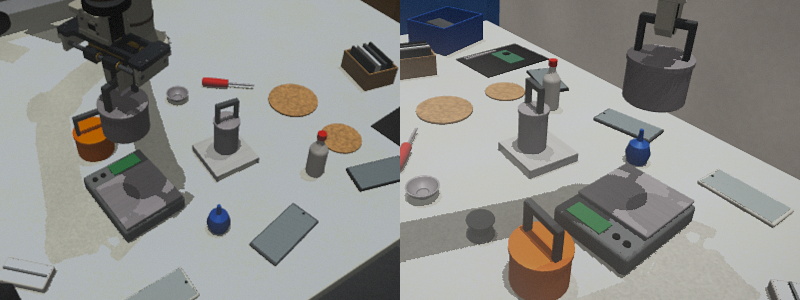

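Pot held upright (weight felt, about 7.5 N). With the scene view clear of the gripper, the large mat is at (0.479, 0.261). Carrying the pot over, its foot about 0.235 m up, clear of the canister's top at 0.168.

{"method": "play_rows", "body": {
  "deltas": [
    [0.056,-0.258,0,0,0,0],
    [0.112,-0.517,0,0,0,0],
    [0.14,-0.646,0,0,0,0],
    [0.14,-0.646,0,0,0,0],
    [0.14,-0.646,0,0,0,0],
    [0.14,-0.646,0,0,0,0],
    [0.14,-0.646,0,0,0,0],
    [0.14,-0.646,0,0,0,0],
    [0.14,-0.646,0,0,0,0],
    [0.14,-0.646,0,0,0,0]
  ]
}}

```text
t: 6.18
tool_pos: [0.5173, 0.0435, 0.3596]
tcp_rot: [[0.923, 0.385, -0.0], [0.385, -0.923, 0.0], [-0.0, -0.0, -1.0]]
force: [0.6, 0.0, -7.1]
width: 0.124
```

{"method": "play_rows", "body": {
  "deltas": [
    [0.14,-0.646,0,0,0,0],
    [0.14,-0.646,0,0,0,0],
    [0.14,-0.646,0,0,0,0],
    [0.14,-0.646,0,0,0,0],
    [0.14,-0.646,0,0,0,0],
    [0.112,-0.517,0,0,0,0],
    [0.084,-0.388,0,0,0,0],
    [0.056,-0.258,0,0,0,0],
    [0,0,0,0,0,0],
    [0,0,0,0,0,0]
  ]
}}

```text
t: 7.42
tool_pos: [0.4791, 0.2601, 0.3596]
tcp_rot: [[0.924, 0.382, 0.0], [0.382, -0.924, -0.001], [-0.0, 0.001, -1.0]]
force: [-0.1, -0.0, -7.5]
width: 0.126
```

{"method": "play_rows", "body": {
  "deltas": [
    [0,0,0.3,0,0,0],
    [0,0,0.5,0,0,0],
    [0,0,0.6,0,0,0],
    [0,0,0.6,0,0,0],
    [0,0,0.6,0,0,0],
    [0,0,0.6,0,0,0],
    [0,0,0.5,0,0,0],
    [0,0,0.3,0,0,0],
    [0,0,0.2,0,0,0],
    [0,0,0,0,0,0]
  ]
}}

```text
t: 8.68
tool_pos: [0.4789, 0.2608, 0.1493]
tcp_rot: [[0.924, 0.382, -0.001], [0.382, -0.924, -0.0], [-0.001, -0.0, -1.0]]
force: [0.0, 0.5, -7.6]
width: 0.133
```

Run:
```python
from h import *
a,p=snap('scene','s4.png');b,q=snap('side','d4.png');s=env.state();print(s['tool_pos'],s['force'])
x,y=proj(p,np.array([.479,.261,.02]));u,v=proj(q,np.array([.479,.261,.02]));print(x,y,u,v)
f=lambda im,x,y:cv2.resize(im[int(y)-75:int(y)+75,int(x)-66:int(x)+67],(400,450),interpolation=2)
cv2.imwrite('pics/m4.png',np.hstack([f(a,x,y),f(b,u,v)]))
```

```text
[0.47958048 0.26153366 0.15046622] [ 0.57082007  0.7904097  -7.50081062]
352.5933256196761 194.79050853456647 204.86585429040707 203.22767184392475
```

View pics/m4.png

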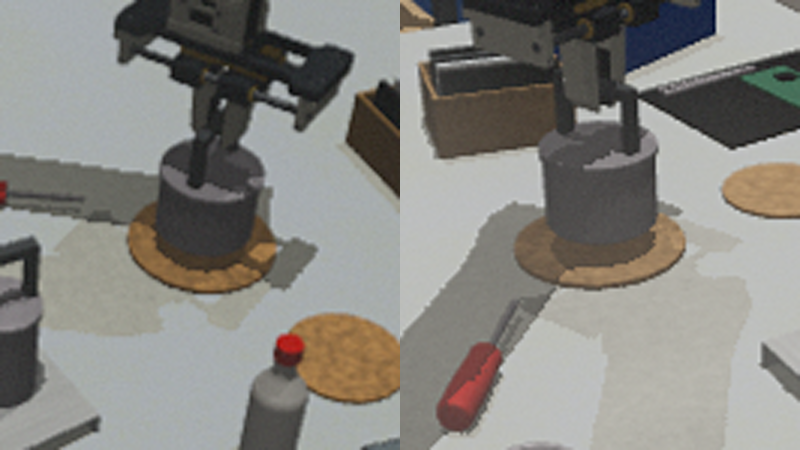

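The pot hangs centred over the mat in both views (scene crop (205,240), side crop (600,235)). Lowering gently.

{"method": "play_rows", "body": {
  "deltas": [
    [0,0,0.05,0,0,0],
    [0,0,0.05,0,0,0],
    [0,0,0.05,0,0,0],
    [0,0,0.05,0,0,0],
    [0,0,0.05,0,0,0],
    [0,0,0.04,0,0,0],
    [0,0,0.03,0,0,0],
    [0,0,0.02,0,0,0],
    [0,0,0,0,0,0],
    [0,0,0,0,0,0]
  ]
}}

```text
t: 10.02
tool_pos: [0.4791, 0.2612, 0.1328]
tcp_rot: [[0.924, 0.383, 0.0], [0.383, -0.924, 0.0], [0.0, -0.0, -1.0]]
force: [-0.3, 1.2, -7.5]
width: 0.124
```

{"method": "play_rows", "body": {
  "deltas": [
    [0,0,0.012,0,0,0],
    [0,0,0.012,0,0,0],
    [0,0,0.012,0,0,0],
    [0,0,0.012,0,0,0],
    [0,0,0,0,0,0],
    [0,0,0,0,0,0]
  ]
}}

```text
t: 10.78
tool_pos: [0.4791, 0.2611, 0.1307]
tcp_rot: [[0.924, 0.383, 0.0], [0.383, -0.924, -0.0], [0.0, 0.0, -1.0]]
force: [-1.5, -1.9, -1.4]
width: 0.129
```

{"method": "play_rows", "body": {
  "deltas": [
    [0,0,0.008,0,0,0],
    [0,0,0,0,0,0],
    [0,0,0,0,0,0]
  ]
}}

```text
t: 11.15
tool_pos: [0.4793, 0.2612, 0.1307]
tcp_rot: [[0.924, 0.383, 0.001], [0.383, -0.924, -0.0], [0.001, 0.001, -1.0]]
force: [-2.9, -2.7, 4.5]
width: 0.129
```

{"method": "play_rows", "body": {
  "deltas": [
    [0,0,0,0,0,0],
    [0,0,0,0,0,0],
    [0,0,0,0,0,0],
    [0,0,0,0,0,0],
    [0,0,0,0,0,0],
    [0,0,0,0,0,0],
    [0,0,0,0,0,0],
    [0,0,0,0,0,0]
  ],
  "gripper": 1
}}

```text
t: 12.15
tool_pos: [0.479, 0.2612, 0.1299]
tcp_rot: [[0.924, 0.383, 0.0], [0.383, -0.924, 0.0], [0.0, -0.0, -1.0]]
force: [-0.4, -0.5, -0.1]
width: 0.95
```

{"method": "play_rows", "body": {
  "deltas": [
    [0,0,-0.2,0,0,0],
    [0,0,-0.4,0,0,0],
    [0,0,-0.6,0,0,0],
    [0,0,-0.6,0,0,0],
    [0,0,-0.6,0,0,0],
    [0,0,-0.6,0,0,0],
    [0,0,-0.4,0,0,0],
    [0,0,0,0,0,0],
    [0,0,0,0,0,0]
  ]
}}

```text
t: 13.28
tool_pos: [0.4787, 0.2609, 0.2998]
tcp_rot: [[0.924, 0.383, 0.0], [0.383, -0.924, -0.0], [-0.0, 0.0, -1.0]]
force: [-0.1, 0.4, -1.0]
width: 1.001
```

Run:
```python
from h import *
a,p=snap('scene','s5.png');b,q=snap('side','d5.png');s=env.state();print(s['t'],s['tool_pos'],s['force'],s['width'])
cv2.imwrite('pics/m5.png',np.hstack([a[100:400,60:460],b[100:400,100:500]]))
```

```text
13.375 [0.47847665 0.26071298 0.29907333] [-0.31298201 -0.43109709  0.12575183] 1.0029158083812304
```

View pics/m5.png

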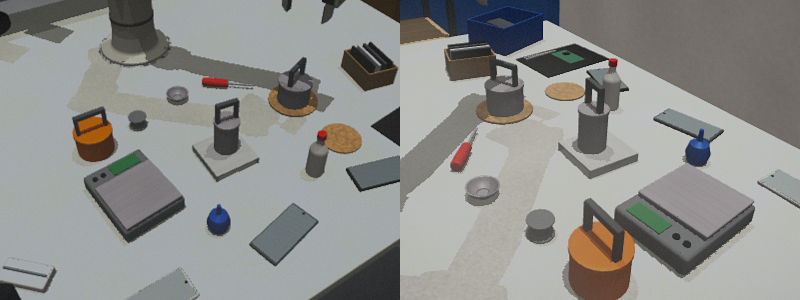

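The pot stands upright in the middle of the large mat, at crop positions (295,93) in the scene view and (505,95) in the side view. The canister is untouched and the gripper is clear.

```bash
python3 -c "
from bench import env
print(env.hand_in())"
```

```text
the job is handed in; nothing more can be done
None
```

I lifted the grey pot off the scale by its handle, carried it above the canister, and set it on the larger cork mat. I then let go, backed off 17 cm and handed the job in at about 13.4 s.

- **Placing:** The final scene and side pictures show the pot upright and wholly on the mat. I placed it to within about 1 mm of the measured mat centre, (0.479, 0.261). The two cameras disagreed on that centre by about 4 mm, well inside the 25 mm margin around the foot.
- **Other things:** The canister on its riser, the orange pot and the rest look undisturbed.
- **Forces:** The highest reading after any move was about 8 N, and it was about 0 N after release. The lifted pot read about 7.5 N, a little over the 5.9 N its stated 0.6 kg would give.
- **Failed checks:** None.

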